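# Empty the returns tray over the bin's rim

### The job

Pick up the pour tray by its slanted grip, hook the groove under its open front edge over the rim of the returns bin with the three medicine cartons still lying in it, and, keeping it resting on the rim as a pivot, rotate it steeply over until all three cartons have slid into the bin. Then set the empty tray back level and wholly on its black mat and let go. Leave the bottle and the jar standing where they are.

Things in the scene. Friction and masses are not known exactly. Their poses are not given: they have to be found in the camera images.
- tray: Pour tray: loose white plastic scoop, 150 mm long (x), 110 wide, 0.2 kg. Origin: centre of its underside; x to its open front, z up. On two cross runners 14 mm high; floor top at 18 mm, walls 4 mm thick, side walls to 52 mm, back wall to 56, no front wall. Starts on the mat, up to 15 mm off centre, front pointing away from the robot within 0.8 rad of world x.
- tray_grip (a point): Grasp point in the tray's grip, a paddle 10 mm thick, 60 wide, that rises 65 mm from the back wall and leans back, away from the open front, 0.61 rad from vertical. Point on its mid-plane, 42 mm up the slope: 97 mm behind and 88 mm above the tray's origin. Axes are the tray's. Pinch across the thickness, fingers pointing down along the slope, their tips up to 35 mm past the point.
- tray_groove (a point): Middle of the groove under the tray, on the floor's bottom face: 57 mm ahead of and 14 mm above the tray's origin; tray axes. Groove 28 mm wide (x): ahead of it the front lip, 4 mm thick, 9 deep; behind it the front runner, 8 thick, 14 deep. The bin's rim goes in it; with the rim within 3 mm of the runner the tray can turn about 64 degrees before the lip meets the bin's inside.
- bin: Returns bin: blue open basket fixed to the bench, outside 260 mm (its x) by 200 (its y), rim 100 mm above the bench, walls and floor 6 mm thick. Origin: centre of its underside. It is left or right of the robot's middle line, the mat on the other side; its x is within 0.2 rad of world x, so one long side faces the mat.
- mat: Black rubber mat fixed on the bench, 240 mm (its x) by 180 mm (its y), 3 mm thick; origin at the centre of its underside, on the bench.
- carton_tall: Loose white medicine carton with a brown band, 62 x 40 x 42 mm (x, y, z), about 60 g; origin at the centre of its underside. Lies in the tray, held only by friction.
- carton_flat: Loose white medicine carton with a brown band, 75 x 42 x 26 mm (x, y, z), about 50 g; origin at the centre of its underside. Lies in the tray, held only by friction.
- carton_long: Loose white medicine carton with a brown band, 28 x 85 x 28 mm (x, y, z), about 50 g; origin at the centre of its underside. Lies across the tray near its back. The cartons start to slide when the tray's floor is tilted some 25 to 40 degrees.
- bottle: Bystander: upright clear bottle, 64 mm across, 210 mm tall, loose; origin at the centre of its underside. It and the jar stand near the middle line between mat and bin, one nearer the robot, one farther.
- jar: Bystander: upright white jar, 76 mm across, 100 mm tall, loose; origin at the centre of its underside.
Mind the look-alikes: they are no part of the job. Leave any pink or turquoise look-alike of the carton_tall alone.

How it is judged:
On the way, in this order (a step that is already met when the one before it is completed fails the run):
1. the loaded tray, still roughly level, is hooked: the bin's rim lies in its groove and bears it, with all three cartons in the tray (((y of tray_groove in the frame of bin between 0.079 and 0.115 m and x of tray_groove in the frame of bin between -0.1 and 0.1 m) or (x of tray_groove in the frame of bin between 0.109 and 0.145 m and y of tray_groove in the frame of bin between -0.07 and 0.07 m) or (y of tray_groove in the frame of bin between -0.115 and -0.079 m and x of tray_groove in the frame of bin between -0.1 and 0.1 m) or (x of tray_groove in the frame of bin between -0.145 and -0.109 m and y of tray_groove in the frame of bin between -0.07 and 0.07 m)) and z of tray_groove in the frame of bin between 0.09 and 0.112 m and contact force between tray and bin above 0.2 N and angle between tray's own z axis and vertical below 0.5 rad and x of carton_tall in the frame of tray_groove between -0.14 and 0.03 m and z of carton_tall in the frame of tray_groove between 0 and 0.08 m and x of carton_flat in the frame of tray_groove between -0.14 and 0.03 m and z of carton_flat in the frame of tray_groove between 0 and 0.08 m and x of carton_long in the frame of tray_groove between -0.14 and 0.03 m and z of carton_long in the frame of tray_groove between 0 and 0.08 m), for 0.2 s.
2. the tray is rotated over by more than 45 degrees with the rim still in its groove and bearing it (((y of tray_groove in the frame of bin between 0.067 and 0.127 m and x of tray_groove in the frame of bin between -0.1 and 0.1 m) or (x of tray_groove in the frame of bin between 0.097 and 0.157 m and y of tray_groove in the frame of bin between -0.07 and 0.07 m) or (y of tray_groove in the frame of bin between -0.127 and -0.067 m and x of tray_groove in the frame of bin between -0.1 and 0.1 m) or (x of tray_groove in the frame of bin between -0.157 and -0.097 m and y of tray_groove in the frame of bin between -0.07 and 0.07 m)) and z of tray_groove in the frame of bin between 0.075 and 0.12 m and contact force between tray and bin above 0.2 N and angle between tray's own z axis and vertical above 0.79 rad), for 0.1 s.
At the end, for the whole second after the job is handed in: All three cartons lie at rest in the bin (inside its walls and below its rim), and the tray stands level (within 0.08 rad), at rest and released on its mat, its middle within 50 mm of the mat's middle (x of carton_tall in the frame of bin between -0.128 and 0.128 m and y of carton_tall in the frame of bin between -0.098 and 0.098 m and z of carton_tall in the frame of bin between 0 and 0.1 m and linear speed of each of carton_tall, carton_flat, carton_long below 0.03 m/s and x of carton_flat in the frame of bin between -0.128 and 0.128 m and y of carton_flat in the frame of bin between -0.098 and 0.098 m and z of carton_flat in the frame of bin between 0 and 0.1 m and x of carton_long in the frame of bin between -0.128 and 0.128 m and y of carton_long in the frame of bin between -0.098 and 0.098 m and z of carton_long in the frame of bin between 0 and 0.1 m and horizontal distance between tray and mat below 0.05 m and angle between tray's own z axis and vertical below 0.08 rad and height (world z) of tray between -0.004 and 0.009 m and linear speed of tray below 0.02 m/s and contact force between tray and the fingers below 0.1 N); the robot touches nothing.
It fails at once if the bottle is moved more than 20 mm or tipped (distance of bottle from where it was at the start of the episode above 0.02 m or angle between bottle's own z axis and vertical above 0.2 rad).
It fails at once if the jar is moved more than 20 mm or tipped (distance of jar from where it was at the start of the episode above 0.02 m or angle between jar's own z axis and vertical above 0.2 rad).
It also fails if it takes over 67 s, if anything falls off the work surface, if the arm or the gripper's body presses on something with over 40 N, if the wrist force passes 120 N, or if a joint passes its speed limit or range.

### The arm

A 6-joint arm with a two-finger parallel gripper is mounted at the origin on the work surface. World frame = base frame: x ahead of the robot, y to its left, z up, the work surface at z = 0. Lengths are in m, angles in rad, forces in N, time in s.
With the tool pointing down it reaches from about 0.35 to 1 m from the base axis. Payload 7.1 kg.
Tool frame: the origin (TCP) lies between the finger pads; the fingertips stand 22 mm ahead of it and the grasp point (between the pads) lies 3 mm ahead of it; z points along the fingers, y is the line along which they close (so a half turn about z gives the same grasp; the last joint's range is limited). The gripper opens to 85 mm and grips with 20 to 120 N. Pads are 22 mm wide; open, the fingers measure 114 mm over their backs; the gripper's body (76 mm by 85 mm) begins 54 mm behind the grasp point. The pads swing forward as they close: fully open they stand 13 mm farther back than shut.
Start: joints at [1.297, 0.423, 1.63, -0, 1.089, -0.019], TCP at [0.158, 0.605, 0.229] pointing down, gripper open.
Joint ranges: [-3, 3], [-0.9, 2.11], [0.09, 2.58], [-1.31, 4.45], [0.11, 2.69], [-2.54, 2.54]. Speed limits (rad/s): [2.39, 2.39, 3.01, 3.14, 3.14, 3.14].

### API

Orientations are given as a rotation vector (axis times angle).
In Python, from rig import manip gives the robot as it stands. The module is installed in compiled form; this text tells all that it offers. Calls block until the motion is done:
- manip.move_to(position, orientation): joint-space move of the TCP to a pose.
- manip.servo_line(position, orientation=None, rate=0.15): straight line of the TCP; orientation=None keeps the orientation; rate is the mean speed in m/s.
- manip.set_joints(angles): joint-space move.
- manip.command_gripper(opening, f_grip=None): finger opening in m; f_grip is the grip in N (None keeps the last); returns when the fingers have stopped.
- manip.hold(seconds).
- manip.solve_ik(position, orientation): joint angles nearest the present ones, or None.
- manip.camera(name): name is "scene" or "top"; returns a dict with "image" (420x560x3 uint8, red, green, blue), "fx", "fy", "cx", "cy" (pixels), "cam_to_world" (4x4, takes a point from camera to world coordinates). Camera axes: x right, y down, z forward; pixel columns grow to the right and rows downward; lengths in m; the calibration is good to about 2 mm. A picture is of the moment at which its call begins. There is no depth.
A pose or a line that the arm cannot do raises manip.IKError and nothing moves.
- manip.sign_off(): hands the job in; it is judged then, once.
Readings, each from a call of its own:
- manip.get_time(): time.
- manip.get_joint_positions(): joint angles.
- manip.get_joint_vel(): joint speeds.
- manip.get_tau(): joint torques, N m.
- manip.get_position(): TCP position.
- manip.get_ee_rot(): TCP orientation.
- manip.get_contact_force(): force on the tool from outside, world axes, zero at the start.
- manip.get_torque(): the same for the moment, N m.
- manip.get_width(): finger opening in m.
- manip.get_grip_force(): force on a finger pad.
Only numpy, scipy, OpenCV 4.12 (cv2) and the standard library are available. Lean on these libraries where they do the work, as an engineer would, in place of code of your own. Each camera call takes 0.05 s, during which the arm holds its last target. There are 200 camera calls.

## Working session

There is one attempt and no reset: what is moved stays moved. The work goes in short steps, each a Python script; the robot and the scene stay as the last script left them, time stands still between calls to the robot, and variables do not carry over. Pictures are saved under pics/ and viewed, at most 10 in all, crops included, and the job is handed in when it is done.

```bash
mkdir -p pics
python3 - <<'E'
from rig import manip
import cv2, numpy as np
for n in("scene","top"):
    c=manip.camera(n); cv2.imwrite(f"pics/{n}0.png",c["image"][:,:,::-1]); np.savez(f"{n}0.npz",**c)
    print(n,c["fx"],c["fy"],c["cx"],c["cy"]);print(np.round(c["cam_to_world"],3).tolist())
print(manip.get_ee_rot(),manip.get_width(),manip.get_time())
E
```

```text
scene 441.89967070436336 441.89967070436336 274.2620607734771 214.23329340573392
[[-0.481, 0.592, -0.646, 1.432], [0.877, 0.322, -0.357, 0.484], [-0.003, -0.738, -0.674, 0.957], [0.0, 0.0, 0.0, 1.0]]
top 512.8037136093752 512.8037136093752 270.17379351661197 214.55707337131852
[[0.003, -0.989, 0.149, 0.37], [-1.0, -0.006, -0.018, 0.029], [0.019, -0.149, -0.989, 1.543], [0.0, 0.0, 0.0, 1.0]]
[-3.99127448e-01 -3.11594998e+00  2.19265427e-03] 0.0853188611175704 0.1
```

View pics/top0.png

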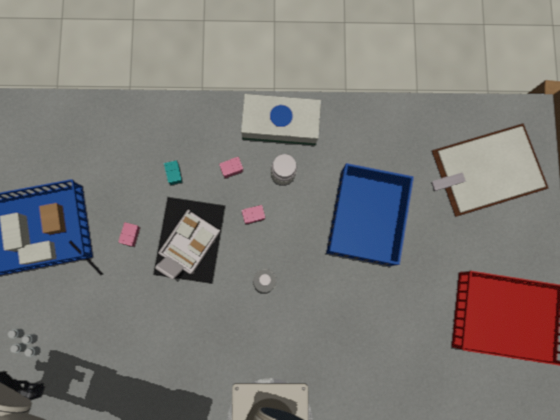

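View pics/scene0.png

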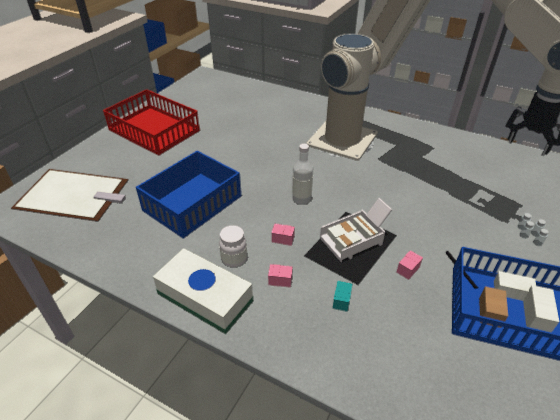

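The top view shows the bin around (370,215), the mat at (190,240) with the tray on it and its grip at about (170,268), the bottle at (264,282) and the jar at (284,168). Next I measure these.

```bash
cat > h.py <<'E'
import numpy as np, cv2
def load(n): return dict(np.load(n))
def ray(c,u,v):
    T=c["cam_to_world"]; d=T[:3,:3]@np.array([(u-c["cx"])/c["fx"],(v-c["cy"])/c["fy"],1]); return T[:3,3],d
def onz(c,u,v,z):
    o,d=ray(c,u,v); return (o+d*(z-o[2])/d[2])[:2]
def proj(c,p):
    T=c["cam_to_world"]; q=T[:3,:3].T@(np.array(p)-T[:3,3]); return np.array([c["fx"]*q[0]/q[2]+c["cx"],c["fy"]*q[1]/q[2]+c["cy"]])
def rect(c,mask,z):
    cs,_=cv2.findContours(mask.astype(np.uint8),cv2.RETR_EXTERNAL,cv2.CHAIN_APPROX_NONE)
    p=max(cs,key=cv2.contourArea)[:,0]
    w=np.array([onz(c,u,v,z) for u,v in p])
    r=cv2.minAreaRect((w*1000).astype(np.float32)); return r
E
python3 - <<'E'
from h import *
c=load("top0.npz"); im=c["image"].astype(int); R,G,B=im[...,0],im[...,1],im[...,2]
roi=np.zeros(R.shape,bool); roi[150:280,315:425]=1
m=roi&(B>R+40); print("bin",rect(c,m,.1))
roi[:]=0; roi[185:295,145:235]=1
m=roi&(im.max(2)<45); m2=cv2.morphologyEx(m.astype(np.uint8),cv2.MORPH_CLOSE,np.ones((3,3)))
print("mat",rect(c,m2,.003), im[210,170:176].tolist(), im[240,140:145].tolist())
for n,(u,v),z in(("bottle",(264.5,275),.21),("jar",(284,162),.1)): print(n,onz(c,u,v,z))
cr=c["image"][180:295,130:240]; cv2.imwrite("pics/crop1.png",cv2.resize(cr[:,:,::-1],None,fx=5,fy=5,interpolation=cv2.INTER_CUBIC))
s=load("scene0.npz"); cr=s["image"][190:290,300:410]; cv2.imwrite("pics/crop2.png",cv2.resize(cr[:,:,::-1],None,fx=6,fy=6,interpolation=cv2.INTER_CUBIC))
E
```

```text
bin ((592.0484619140625, -284.76251220703125), (205.79859924316406, 265.86846923828125), 78.83401489257812)
mat ((563.432373046875, 238.13250732421875), (173.41136169433594, 156.15521240234375), 81.6412582397461) [[32, 30, 29], [28, 28, 29], [29, 29, 30], [29, 28, 26], [29, 28, 26], [30, 29, 29]] [[123, 124, 121], [122, 124, 120], [123, 125, 120], [124, 125, 121], [125, 126, 121]]
bottle [0.41278014 0.01900719]
jar [ 0.74134302 -0.0366027 ]
```

View pics/crop1.png

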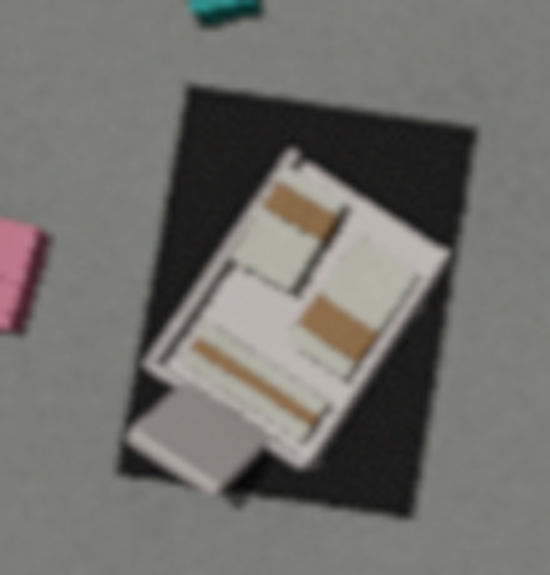

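View pics/crop2.png

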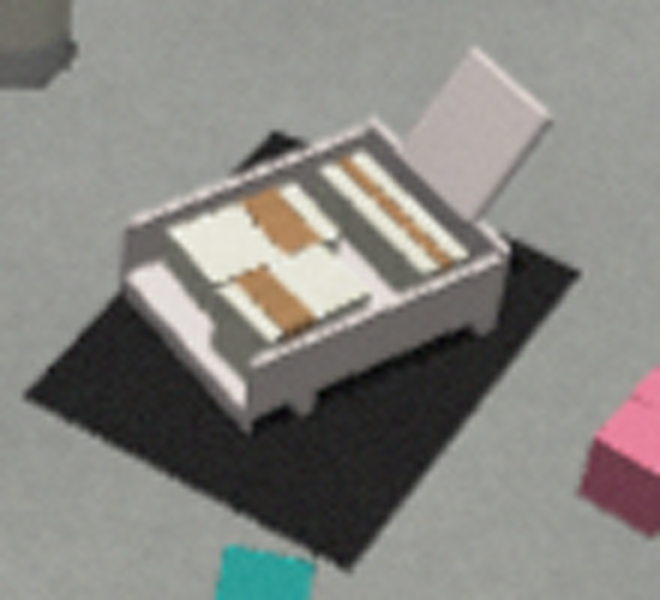

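The crops show the tray's wall-top corners clearly. In crop1 they are at (287,150), (450,255), (300,468) and (145,365), and the mat corners are at (190,88), (477,128), (413,515) and (118,472).

Run:
```python
from h import *
c=load("top0.npz"); s=load("scene0.npz")
t=lambda x,y,z: onz(c,(x+.5)/5-.5+130,(y+.5)/5-.5+180,z)
mc=np.array([t(*p,.003) for p in((190,88),(477,128),(413,515),(118,472))])
print("mat ctr",mc.mean(0),"sizes",[np.linalg.norm(mc[i]-mc[i-1]).round(3) for i in range(4)],"yaw",np.arctan2(*(mc[0]+mc[1]-mc[2]-mc[3])[::-1]))
fl,fr=t(287,150,.055),t(450,255,.055); br,bl=t(300,468,.059),t(145,365,.059)
P=np.array([fl,fr,br,bl]); print("tray ctr",P.mean(0),"w",np.linalg.norm(fl-fr),np.linalg.norm(bl-br),"l",np.linalg.norm(fl-bl),np.linalg.norm(fr-br))
print("yaw",np.arctan2(*(fl+fr-bl-br)[::-1]), "yaw side", np.arctan2(*(fl-bl)[::-1]),np.arctan2(*(fr-br)[::-1]))
# triangulated grip top edge mid from two views
s2=lambda x,y:((x+.5)/6-.5+300,(y+.5)/6-.5+190)
def tri(a,b):
    (o1,d1),(o2,d2)=a,b; A=np.stack([d1,-d2],1); k=np.linalg.lstsq(A,o2-o1,rcond=None)[0]; p,q=o1+k[0]*d1,o2+k[1]*d2; return (p+q)/2,np.linalg.norm(p-q)
# check: predicted corner of walls in scene
ctr=P.mean(0); yaw=np.arctan2(*(fl+fr-bl-br)[::-1]); C,S=np.cos(yaw),np.sin(yaw)
w=lambda x,y,z: np.array([ctr[0]+C*x-S*y,ctr[1]+S*x+C*y,z+.003])
for n,p in dict(FL=(.075,.055,.052),FR=(.075,-.055,.052),BL=(-.075,.055,.056),BR=(-.075,-.055,.056),grip=(-.097,0,.088)).items():
    a=proj(s,w(*p)); print(n,w(*p).round(4),"scene crop2",((a-[300,190]+.5)*6-.5).round(),"crop1",((proj(c,w(*p))-[130,180]+.5)*5-.5).round())
r=cv2.minAreaRect
im=c["image"].astype(int); m=np.zeros(im.shape[:2],bool); m[150:280,315:425]=1; m&=(im[...,2]>im[...,0]+40)
for z in (.1,):
    (x,y),sz,a=rect(c,m,z); print("bin box",cv2.boxPoints(((x,y),sz,a)).round().tolist())
cv2.imwrite("pics/crop3.png",cv2.resize(c["image"][150:290,240:430,::-1],None,fx=4,fy=4,interpolation=cv2.INTER_CUBIC))
```

```text
mat ctr [0.52521366 0.24325123] sizes [np.float64(0.235), np.float64(0.176), np.float64(0.236), np.float64(0.177)] yaw -0.1472880022595718
tray ctr [0.51394489 0.23788766] w 0.11436979263200979 0.10803604819647611 l 0.14858121318238712 0.14941261688093568
yaw -0.5709074593769554 yaw side -0.5495931801296551 -0.5921031179040299
FL [0.6068 0.2436 0.055 ] scene crop2 [257. 363.] crop1 [291. 151.]
FR [0.5473 0.1511 0.055 ] scene crop2 [128. 219.] crop1 [447. 253.]
BL [0.4806 0.3247 0.059 ] scene crop2 [515. 248.] crop1 [143. 365.]
BR [0.4211 0.2321 0.059 ] scene crop2 [376. 115.] crop1 [301. 469.]
grip [0.4323 0.2903 0.091 ] scene crop2 [489. 117.] crop1 [190. 447.]
bin box [[442.0, -360.0], [703.0, -411.0], [742.0, -210.0], [482.0, -158.0]]
```

View pics/crop3.png

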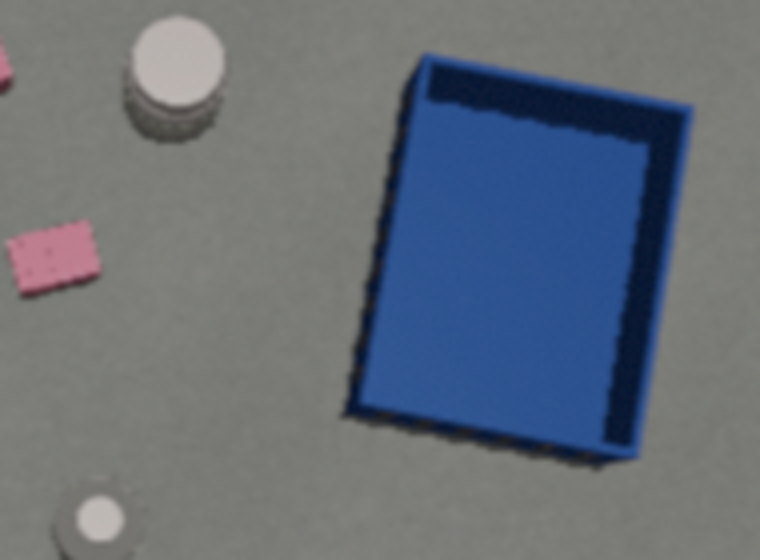

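```bash
cat >> h.py <<'E'
from scipy.spatial.transform import Rotation as Ro
A=.61; D=.004   # D: grasp point this far past tray_grip along the slope
TRAY=(np.array([.514,.238,.003]),-.571); MAT=np.array([.525,.243])
c_=load("top0.npz"); t3=lambda x,y,z: onz(c_,(x+.5)/4-.5+240,(y+.5)/4-.5+150,z)
TL,TR,BR=t3(427,55,.1),t3(693,104,.1),t3(637,460,.1)
BY=np.arctan2(*(TR-BR)[::-1]); BC=(TL+BR)/2
bx=np.array([np.cos(BY),np.sin(BY)]); by=np.array([-bx[1],bx[0]])
def tool(o,yaw,tilt=0,flip=1):
    """tool pose for tray origin o, heading yaw, nose-down tilt"""
    Rt=Ro.from_euler("z",yaw)*Ro.from_euler("y",tilt)
    z=np.array([np.sin(A),0,-np.cos(A)]); y=flip*np.array([np.cos(A),0,np.sin(A)]); x=np.cross(y,z)
    R=Rt*Ro.from_matrix(np.stack([x,y,z],1))
    g=np.asarray(o)+Rt.apply([-.097,0,.088])+ R.as_matrix()[:,2]*(D-.003)
    return g,R.as_rotvec()
HY=BY-np.pi/2
def hook(b,z,s=-.04,tilt=0,px=.050):
    """tray origin when tray point (px,0,.014) is at bin y=b, world z=z"""
    P=np.r_[BC+bx*s+by*b,z]; Rt=Ro.from_euler("z",HY)*Ro.from_euler("y",tilt)
    return P-Rt.apply([px,0,.014])
E
python3 - <<'E'
from h import *
from rig import manip
print("bin",BC,BY,np.linalg.norm(TR-BR),np.linalg.norm(TL-TR),"jar",t3(178,62,.1),"bottle",t3(100,518,.21))
for f in(1,-1):
    print("flip",f)
    L=dict(pre=(TRAY[0]-.0,TRAY[1]))
    P=[("grasp",tool(*TRAY,0,f)),("lift",tool(TRAY[0]+[0,0,.14],TRAY[1],0,f)),("mid",tool([.54,.16,.16],-1.2,0,f)),("over",tool(hook(.094,.18),HY,0,f))]+[(f"t{t}",tool(hook(.094,.1,tilt=t),HY,t,f)) for t in(0,.3,.6,1.0)]
    for n,p in P:
        q=manip.solve_ik(*p); print(n,p[0].round(3),None if q is None else np.round(q,2))
E
```

```text
bin [ 0.59281691 -0.28894419] -0.1903186719638972 0.26171615573275303 0.19553236467728893 jar [ 0.73206939 -0.03695826] bottle [0.40220682 0.01863149]
flip 1
grasp [0.433 0.29  0.09 ] [ 0.91  0.55  2.05 -0.98  0.76  2.28]
lift [0.433 0.29  0.23 ] [ 0.91  0.29  1.99 -0.77  0.96  1.96]
mid [0.505 0.25  0.247] [ 0.73  0.44  1.7  -0.59  1.29  2.18]
over [ 0.599 -0.045  0.253] [ 0.18  0.48  1.61 -0.58  1.34  2.16]
t0 [ 0.599 -0.045  0.173] [ 0.18  0.58  1.65 -0.61  1.22  2.24]
t0.3 [ 0.594 -0.073  0.213] [ 0.01  0.44  1.68 -0.34  1.11  1.94]
t0.6 [ 0.586 -0.111  0.243] [-0.2   0.37  1.68 -0.01  1.09  1.56]
t1.0 [ 0.575 -0.172  0.263] [-0.5   0.41  1.63  0.39  1.25  1.11]
flip -1
grasp [0.433 0.29  0.09 ] [ 0.91  0.55  2.05 -0.98  0.76 -0.86]
lift [0.433 0.29  0.23 ] [ 0.91  0.29  1.99 -0.77  0.96 -1.18]
mid [0.505 0.25  0.247] [ 0.73  0.44  1.7  -0.59  1.29 -0.96]
over [ 0.599 -0.045  0.253] [ 0.18  0.48  1.61 -0.58  1.34 -0.98]
t0 [ 0.599 -0.045  0.173] [ 0.18  0.58  1.65 -0.61  1.22 -0.9 ]
t0.3 [ 0.594 -0.073  0.213] [ 0.01  0.44  1.68 -0.34  1.11 -1.2 ]
t0.6 [ 0.586 -0.111  0.243] [-0.2   0.37  1.68 -0.01  1.09 -1.58]
t1.0 [ 0.575 -0.172  0.263] [-0.5   0.41  1.63  0.39  1.25 -2.03]
```

```bash
cat > s1.py <<'E'
from h import *
from rig import manip
p,r=tool(*TRAY,0,-1); z=Ro.from_rotvec(r).as_matrix()[:,2]
manip.command_gripper(.06)
manip.move_to(p-.11*z,r); print(manip.get_position()-(p-.11*z),manip.get_joint_positions())
manip.servo_line(p,r,rate=.12); print("f at grasp",np.round(manip.get_contact_force(),1))
c=manip.camera("scene"); cv2.imwrite("pics/g.png",cv2.resize(c["image"][140:300,290:450,::-1],None,fx=3.5,fy=3.5)) 
manip.command_gripper(0,f_grip=30); manip.command_gripper(0,f_grip=100); print("w",manip.get_width(),manip.get_grip_force(),np.round(manip.get_contact_force(),1),manip.get_time())
manip.servo_line(p+[0,0,.03],r,rate=.05)
manip.servo_line(p+[0,0,.14],r,rate=.1)
print("lift",np.round(manip.get_contact_force(),2),np.round(manip.get_torque(),2),manip.get_time())
for n in("scene","top"):
    c=manip.camera(n); np.savez(f"{n}1.npz",**c); 
    sl=(slice(120,300),slice(290,470)) if n=="scene" else (slice(170,310),slice(110,250))
    cv2.imwrite(f"pics/l_{n}.png",cv2.resize(c["image"][sl][:,:,::-1],(560,560),interpolation=cv2.INTER_CUBIC))
E
python3 s1.py
```

```text
[0.0001354  0.0009003  0.00025918] [ 1.03710525  0.37265387  2.01778638 -0.78335828  0.94526586 -0.99671406]
f at grasp [0.5 0.  0.1]
w 0.007651986605215612 98.22541236877441 [-0.8 -1.4  7.1] 3.6333
lift [ 0.36 -0.56 -4.37] [0.54 0.87 0.  ] 5.6333
```

View pics/l_scene.png

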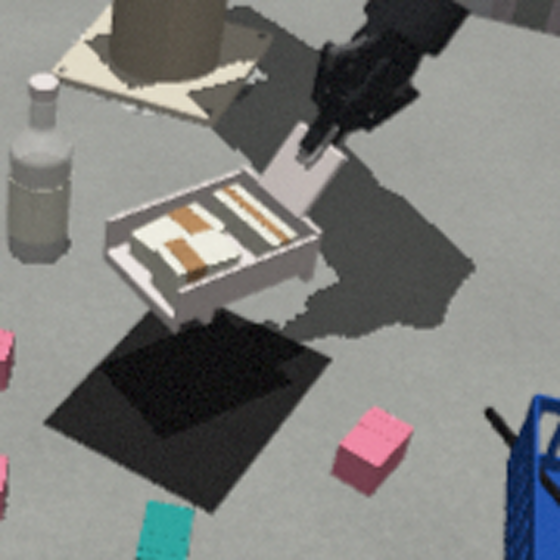

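The tray is lifted and all three cartons are in it. In l_scene its wall corners are at (180,292), (107,220), (320,232) and (243,170). I'll check its tilt against the top view.

View pics/l_top.png

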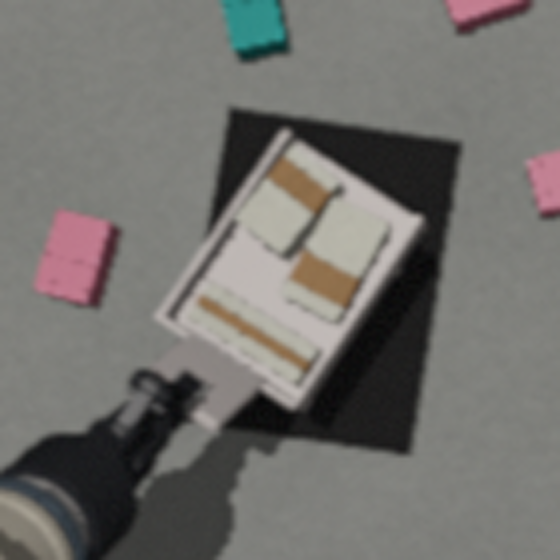

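Top view: the wall corners are at (287,130), (422,218), (295,410) and (157,318), and the fingers are on the paddle at about (170,390).

Run:
```python
from h import *
c=load("top1.npz"); s=load("scene1.npz")
T=dict(FL=(287,130),FR=(422,218),BR=(295,410),BL=(157,318)); S=dict(FL=(180,292),FR=(107,220),BL=(320,232),BR=(243,170))
P={}
for k in T:
    o1,d1=ray(c,(T[k][0]+.5)/4-.5+110,(T[k][1]+.5)/4-.5+170); f=560/180; o2,d2=ray(s,(S[k][0]+.5)/f-.5+290,(S[k][1]+.5)/f-.5+120)
    a=np.linalg.lstsq(np.stack([d1,-d2],1),o2-o1,rcond=None)[0]; p,q=o1+a[0]*d1,o2+a[1]*d2; P[k]=(p+q)/2
    print(k,P[k].round(4),"gap",np.linalg.norm(p-q).round(4))
f=(P["FL"]+P["FR"])/2; b=(P["BL"]+P["BR"])/2; d=f-b; print("yaw",np.arctan2(d[1],d[0]),"len",np.linalg.norm(d),"nose drop",-(d[2]+.004)/.15,"ctr",(f+b)/2, "expected",TRAY[0]+[0,0,.14+.054])
l=P["FL"]-P["FR"]+P["BL"]-P["BR"]; print("roll",l[2]/np.linalg.norm(l))
```

```text
FL [0.6056 0.242  0.1909] gap 0.0008
FR [0.5472 0.1506 0.19  ] gap 0.0001
BR [0.4202 0.2308 0.1893] gap 0.0008
BL [0.4796 0.3216 0.1949] gap 0.0013
yaw -0.5635870604149035 len 0.14959432510788312 nose drop -0.01598329978502971 ctr [0.51315532 0.23626452 0.19126404] expected [0.514 0.238 0.197]
roll 0.029779791907237094
```

```bash
cat > s2.py <<'E'
from h import *
from rig import manip
manip.servo_line(*tool([.54,.165,.16],-1.17,0,-1),rate=.07)
manip.servo_line(*tool(hook(.097,.165,px=.056),HY,0,-1),rate=.10)
manip.hold(.3)
print(np.round(manip.get_contact_force(),2),manip.get_time())
c=manip.camera("scene"); np.savez("scene2.npz",**c); cv2.imwrite("pics/o_s.png",cv2.resize(c["image"][90:270,130:370,::-1],(800,600),interpolation=cv2.INTER_CUBIC))
c=manip.camera("top"); np.savez("top2.npz",**c); cv2.imwrite("pics/o_t.png",cv2.resize(c["image"][140:300,220:430,::-1],(788,600),interpolation=cv2.INTER_CUBIC))
E
python3 s2.py
```

```text
[-0.53 -0.45 -4.47] 10.55
```

View pics/o_t.png

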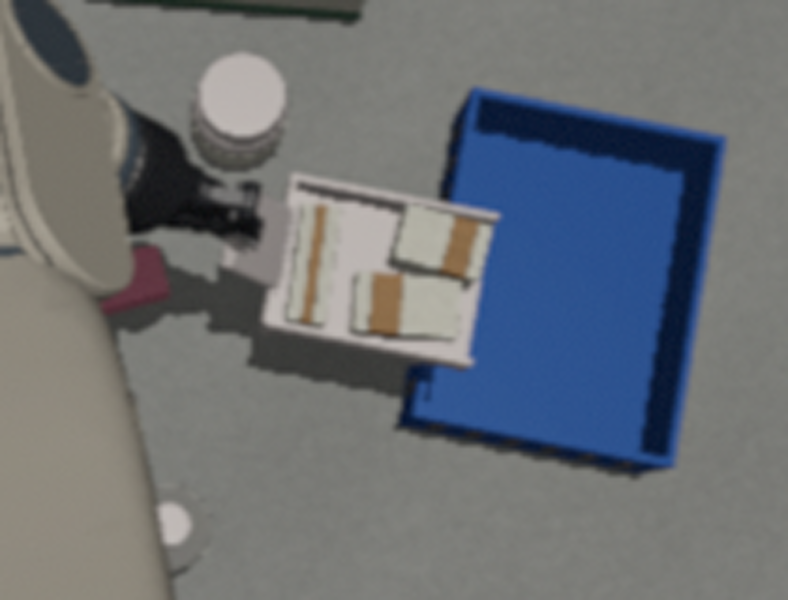

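View pics/o_s.png

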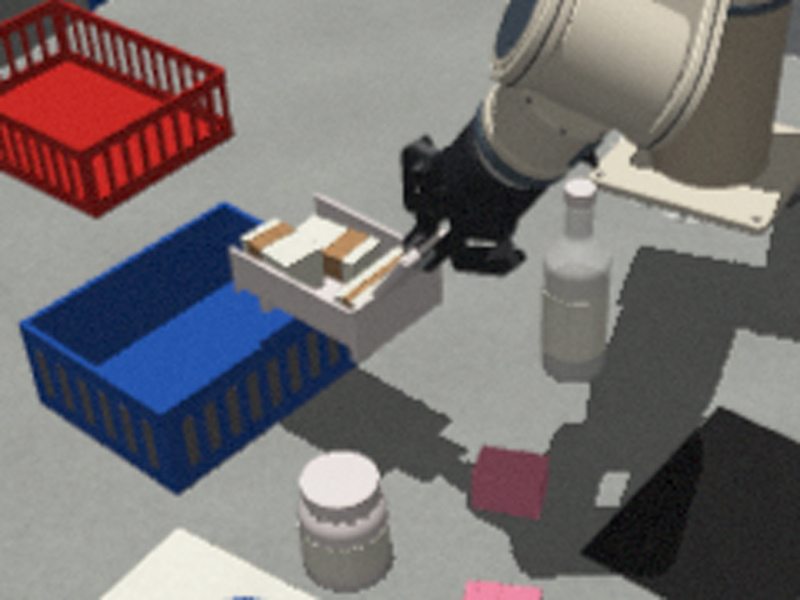

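The tray is over the bin's near long wall with all three cartons aboard, and the jar and bottle are clear. In o_t the front wall-top corners are at (498,213) and (470,365). I'll work out the groove position in the bin frame.

Run:
```python
from h import *
c=load("top2.npz"); f=3.75; t=lambda x,y,z:onz(c,(x+.5)/f-.5+220,(y+.5)/f-.5+140,z)
inb=lambda p:np.array([(p-BC)@bx,(p-BC)@by]).round(4)
fl,fr,bl,br=[inb(t(x,y,z)) for x,y,z in((498,213,.198),(470,365,.198),(290,177,.202),(264,325,.202))]
print(fl,fr,bl,br,"groove~",(fl+fr)/2+[0,.018], "yaw err",(fl-bl)[0]/.15)
print("rim corners",[inb(t(x,y,.1)) for x,y in((474,88),(725,136),(672,466))])
```

```text
[0.0157 0.078 ] [-0.0956  0.079 ] [0.0114 0.2287] [-0.0965  0.227 ] groove~ [-0.03995  0.0965 ] yaw err 0.028666666666666656
rim corners [array([0.1304, 0.0989]), array([ 0.1312, -0.0981]), array([-0.1278, -0.0973])]
```

```bash
cat > s3.py <<'E'
from h import *
from rig import manip
by3=np.r_[by,0]
F=lambda:np.array(manip.get_contact_force())
p0,r=tool(hook(.097,.165,px=.056),HY,0,-1); f0=F(); print("f0",f0.round(2))
b,z=.097,.111
go=lambda:manip.servo_line(p0+by3*(b-.097)+[0,0,z-.165],r,rate=.06)
go(); manip.hold(.15); print("down",(F()-f0).round(2)); f1=F()
while b>.080:
    b-=.001; go(); manip.hold(.05); d=(F()-f1)
    if d@by3>2.5 or d[2]>4: break
print("fwd",b,d.round(2),d@by3)
b+=.0015; go(); manip.hold(.1)
while z>.094:
    z-=.001; go(); manip.hold(.05); d=F()-f0
    if d[2]>3: break
print("z",z,d.round(2),manip.get_time(),np.round(manip.get_torque(),2)); manip.hold(.4); print((F()-f0).round(2))
np.savez("hk.npz",b=b,z=z,f0=f0)
c=manip.camera("scene"); np.savez("scene3.npz",**c); cv2.imwrite("pics/h_s.png",cv2.resize(c["image"][120:260,130:320,::-1],(800,590),interpolation=cv2.INTER_CUBIC))
E
python3 s3.py
```

```text
f0 [-0.12  0.21 -3.02]
down [ 0.8   0.37 -0.82]
fwd 0.086 [-0.08  4.03  1.48] 3.939793132230383
z 0.09999999999999999 [0.03 4.26 4.83] 18.8 [ 0.87 -0.03 -0.19]
[0.41 4.13 4.18]
```

View pics/h_s.png

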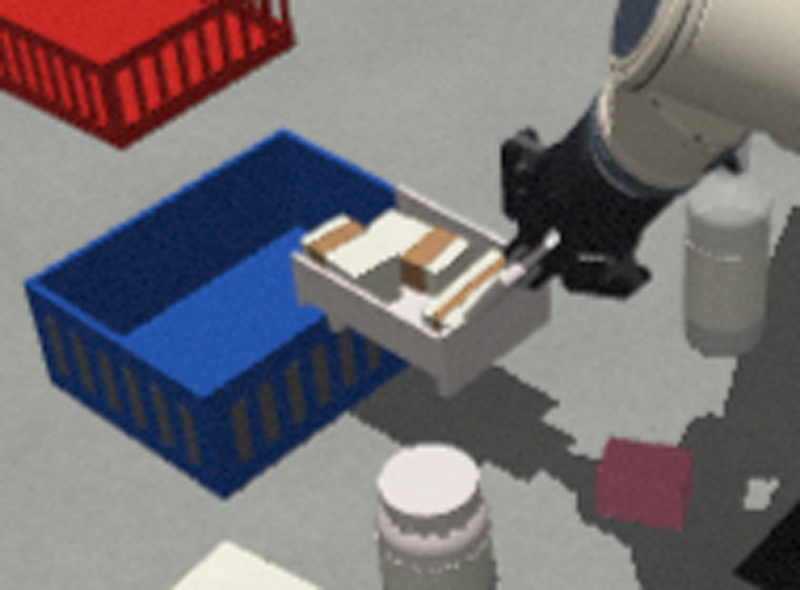

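It is hooked: the lip at (305,295) is inside the wall and the runner at (340,320) is outside. The cartons are still in the tray and the bearing force is about 4 N. Next I pour with force feedback.

```bash
cat > s4.py <<'E'
from h import *
from rig import manip
by3=np.r_[by,0]; k=load("hk.npz"); z=float(k["z"]); b=.094; px=.056-(float(k["b"])-.094)*-1
px=.056+float(k["b"])-.094
print("px",px); F=lambda:np.array(manip.get_contact_force())
t=0
while t<1.02:
    t=min(t+.05,1.02)
    manip.servo_line(*tool(hook(b,z,tilt=t,px=px),HY,t,-1),rate=.05)
    f=F(); l=f@by3
    print(round(t,2),round(z,4),round(b,4),f.round(1),round(l,1))
    if f[2]<0.5: z-=.001
    elif f[2]>5: z+=.001
    if l>6: b+=.001
    elif l<-6: b-=.001
    if np.linalg.norm(f)>30: print("STOP"); break
manip.hold(.8); print(F().round(2),manip.get_time())
np.savez("tl.npz",b=b,z=z,px=px,t=t)
c=manip.camera("scene"); cv2.imwrite("pics/p_s.png",cv2.resize(c["image"][90:270,130:370,::-1],(800,600),interpolation=cv2.INTER_CUBIC))
E
python3 s4.py
```

```text
px 0.04949999999999999
0.05 0.1 0.094 [0.5 6.9 1.6] 6.9
0.1 0.1 0.095 [1.  2.4 0.2] 2.5
0.15 0.099 0.095 [1.9 4.1 3.7] 4.4
0.2 0.099 0.095 [1.9 4.2 4.9] 4.4
0.25 0.099 0.095 [2.2 4.2 6. ] 4.6
0.3 0.1 0.095 [2.  1.4 2.3] 1.7
0.35 0.1 0.095 [0.9 0.9 1.2] 1.0
0.4 0.1 0.095 [ 0.7 -0.6 -0.1] -0.5
0.45 0.099 0.095 [0.8 0.5 3.7] 0.7
0.5 0.099 0.095 [0.4 1.1 4.1] 1.2
0.55 0.099 0.095 [0.9 1.2 5.2] 1.4
0.6 0.1 0.095 [ 0.4 -1.4  0.3] -1.3
0.65 0.099 0.095 [ 0.6 -0.3  2.6] -0.2
0.7 0.099 0.095 [ 0.2 -1.5  1.9] -1.4
0.75 0.099 0.095 [-0.2 -1.3  1.3] -1.3
0.8 0.099 0.095 [-0.5 -1.4  0.5] -1.5
0.85 0.099 0.095 [ 0.4 -1.6  0.7] -1.5
0.9 0.099 0.095 [ 0.4 -2.2  0.9] -2.1
0.95 0.099 0.095 [-0.2 -2.1 -0.4] -2.1
1.0 0.098 0.095 [-0.7 -0.6  1.1] -0.8
1.02 0.098 0.095 [-0.3 -2.7  0.2] -2.7
[-0.31 -2.46  1.61] 26.5833
```

View pics/p_s.png

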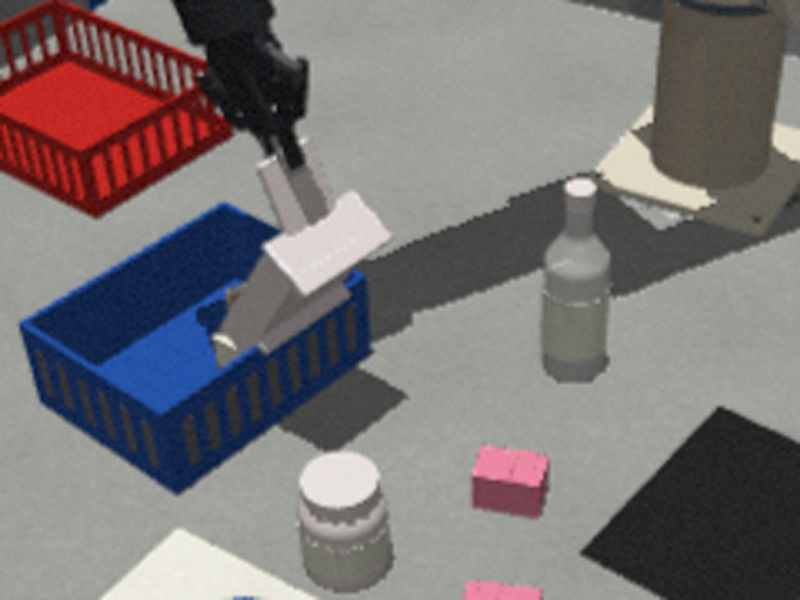

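The tray is at 58° with the rim still in the groove, and a carton shows near its front at about (225,345). I've used up my picture views (one over the limit, in fact), so from here I check numerically. I lift the tray still tilted and check its weight and the brown and white blobs.

```bash
cat > s5.py <<'E'
from h import *
from rig import manip
k=load("tl.npz"); p,r=tool(hook(float(k["b"]),float(k["z"]),tilt=float(k["t"]),px=float(k["px"])),HY,float(k["t"]),-1)
p1=p+[0,0,.08]-np.r_[by,0]*.012
manip.servo_line(p1,r,rate=.06); manip.hold(.4)
print("f",np.round(manip.get_contact_force(),2),"torque",np.round(manip.get_torque(),2),manip.get_time())
for n in("top","scene"):
    c=manip.camera(n); np.savez(f"{n}5.npz",**c); im=c["image"].astype(int); R,G,B=[im[...,i] for i in range(3)]
    for nm,m in(("brown",(R>G+20)&(G>B+12)),("whitish",(R>130)&(G>130)&(B>100)&(abs(R-G)<25))):
        u0,v0=proj(c,np.r_[BC,.05]); roi=np.zeros(m.shape,bool); roi[max(0,int(v0)-70):int(v0)+70,max(0,int(u0)-70):int(u0)+70]=1
        nn,lab,st,ce=cv2.connectedComponentsWithStats((m&roi).astype(np.uint8))
        for i in range(1,nn):
            if st[i,4]>12:
                q=onz(c,*ce[i],.035)-BC; print(n,nm,st[i].tolist(),"bin xy@.035",(q@bx).round(3),(q@by).round(3))
E
python3 s5.py
```

```text
f [-0.51 -0.24 -1.67] torque [-0.35  0.07 -0.  ] 28.5167
top brown [433, 149, 5, 6, 23] bin xy@.035 0.237 -0.17
top whitish [298, 145, 65, 85, 1923] bin xy@.035 0.068 0.129
top whitish [349, 160, 10, 4, 20] bin xy@.035 0.158 0.071
top whitish [362, 161, 5, 4, 15] bin xy@.035 0.16 0.037
top whitish [381, 162, 5, 6, 13] bin xy@.035 0.168 -0.019
top whitish [423, 166, 15, 19, 31] bin xy@.035 0.163 -0.17
top whitish [377, 174, 61, 111, 2564] bin xy@.035 -0.081 -0.155
top whitish [313, 192, 7, 9, 30] bin xy@.035 0.033 0.162
top whitish [298, 200, 14, 22, 116] bin xy@.035 -0.022 0.193
top whitish [353, 212, 10, 9, 75] bin xy@.035 -0.003 0.031
top whitish [346, 262, 17, 12, 76] bin xy@.035 -0.153 0.015
top whitish [320, 267, 6, 5, 16] bin xy@.035 -0.179 0.105
top whitish [318, 279, 7, 6, 24] bin xy@.035 -0.216 0.103
scene brown [120, 178, 8, 11, 44] bin xy@.035 0.104 -0.226
scene whitish [120, 120, 140, 140, 9944] bin xy@.035 0.019 0.011
scene whitish [194, 187, 16, 9, 83] bin xy@.035 -0.033 0.013
```

The wrist force of −1.7 N means the tray is empty. Now I return it to the mat.

```bash
cat > s6.py <<'E'
from h import *
from rig import manip
F=lambda:np.array(manip.get_contact_force())
manip.servo_line(*tool(hook(.105,.21,px=.056),HY,0,-1),rate=.12)
manip.servo_line(*tool([.54,.165,.17],-1.17,0,-1),rate=.12)
o=np.r_[MAT,.05]; yaw=-.45
manip.servo_line(*tool(o,yaw,0,-1),rate=.1); manip.hold(.3); f0=F(); print("f0",f0.round(2),manip.get_time())
z=.018; d=0
while z>-.006:
    manip.servo_line(*tool(np.r_[MAT,z],yaw,0,-1),rate=.06); manip.hold(.05); d=F()-f0
    if d[2]>2: break
    z-=.001
print("z",z,d.round(2),manip.get_time())
c=manip.camera("top"); np.savez("top6.npz",**c)
im=c["image"].astype(int); sub=im[150:280,325:420]; m=(sub[...,0]>90)&(sub[...,0]+15>sub[...,2]); m=m.astype(np.uint8)
n,lab,st,ce=cv2.connectedComponentsWithStats(m)
for i in range(1,n):
    if st[i,4]>15:
        q=onz(c,ce[i][0]+325,ce[i][1]+150,.035)-BC; print("blob",st[i].tolist(),(q@bx).round(3),(q@by).round(3))
cv2.imwrite("pics/f_t.png",c["image"][:,:,::-1])
E
python3 s6.py
```

```text
f0 [-0.58  0.34 -2.21] 34.6917
z 0.0029999999999999897 [-4.58  0.4  10.28] 39.925
blob [0, 0, 95, 130, 5321] 0.014 -0.02
blob [12, 60, 26, 35, 439] -0.035 0.047
blob [29, 87, 28, 21, 366] -0.092 -0.014
```

```bash
cat > s7.py <<'E'
from h import *
from rig import manip
manip.command_gripper(.05); manip.hold(.3)
p=np.array(manip.get_position()); r=np.array(manip.get_ee_rot()); z=Ro.from_rotvec(r).as_matrix()[:,2]
manip.servo_line(p-.13*z,r,rate=.12)
manip.servo_line(p-.13*z+[-.05,.1,.1],r,rate=.2); manip.hold(.5)
print(np.round(manip.get_contact_force(),2),manip.get_width(),manip.get_time())
c=manip.camera("top"); np.savez("top7.npz",**c); im=c["image"].astype(int)
m=np.zeros(im.shape[:2],np.uint8); m[185:295,145:235]=1; m&=(im.min(2)>125).astype(np.uint8)
m=cv2.morphologyEx(cv2.morphologyEx(m,cv2.MORPH_CLOSE,np.ones((3,3))),cv2.MORPH_OPEN,np.ones((3,3)))
print("tray walls z=.055",rect(c,m,.055),"mat",MAT)
# bin blobs: bright pixels and the brown ones among them
sub=im[160:268,328:412]; b=((sub[...,0]>sub[...,2]+25)&(sub[...,0]>80)).astype(np.uint8)
n,l,st,ce=cv2.connectedComponentsWithStats(b)
for i in range(1,n):
    if st[i,4]>8: q=onz(c,ce[i][0]+328,ce[i][1]+160,.035)-BC; print("brown",st[i].tolist(),(q@bx).round(3),(q@by).round(3))
for nm,u0,z in(("bottle",None,.21),("jar",None,.1)): pass
a=load("top0.npz")["image"].astype(int); d=np.abs(a-im).max(2)
print("jar diff",(d[150:190,268:300]>40).sum(),"bottle diff",(d[268:294,252:278]>40).sum())
cv2.imwrite("pics/final.png",cv2.resize(c["image"][140:300,140:430,::-1],(797,440)))
E
python3 s7.py
```

```text
[ 0.35 -0.81  0.78] 0.050134751612910755 43.3833
tray walls z=.055 ((506.92840576171875, 251.73236083984375), (110.9828872680664, 187.60568237304688), 64.06623840332031) mat [0.525 0.243]
brown [10, 63, 8, 8, 27] -0.044 0.072
brown [39, 83, 12, 14, 102] -0.095 -0.031
jar diff 0 bottle diff 0
```

Run:
```python
from h import *
for n in("top",):
    a=load(n+"0.npz")["image"].astype(int); c=load(n+"7.npz"); im=c["image"].astype(int); d=(np.abs(a-im).max(2)>45).astype(np.uint8)
    k,l,st,ce=cv2.connectedComponentsWithStats(d)
    print([st[i].tolist() for i in range(1,k) if st[i,4]>25])
t=im[185:295,145:235]; print("brown in tray",((t[...,0]>t[...,2]+25)&(t[...,0]>80)).sum())
s=im[170:265,335:408]; w=((s[...,0]>75)&(s[...,0]+25>s[...,2])).astype(np.uint8)
cs,_=cv2.findContours(w,cv2.RETR_EXTERNAL,cv2.CHAIN_APPROX_NONE)
for q in cs:
    if cv2.contourArea(q)>60:
        P=cv2.approxPolyDP(q,2,True)[:,0]+[335,170]; print(cv2.contourArea(q),[[round(float((onz(c,*x,.03)-BC)@bx)*1000),round(float((onz(c,*x,.03)-BC)@by)*1000)] for x in P])
# intensity levels along the blobs
print(im[208:246:3,336:368:2,0])
```

```text
[[160, 206, 40, 45, 383], [336, 209, 28, 37, 595], [188, 211, 29, 16, 102], [190, 228, 30, 39, 304], [353, 236, 30, 23, 407], [168, 248, 28, 20, 107], [155, 265, 19, 13, 64], [182, 265, 12, 9, 59], [39, 303, 61, 56, 1424], [82, 307, 122, 88, 2080], [36, 358, 22, 11, 125], [0, 358, 152, 62, 2420], [23, 360, 13, 11, 55], [0, 365, 22, 14, 189], [81, 368, 13, 27, 169], [112, 378, 12, 7, 35], [206, 395, 38, 25, 640], [67, 407, 19, 13, 106], [262, 409, 16, 11, 30]]
brown in tray 0
151.0 [[-134, 74], [-157, 70], [-134, -49]]
345.0 [[-65, 14], [-100, 26], [-114, -12], [-113, -48], [-81, -58]]
145.5 [[17, -118], [-120, -119], [-116, -139]]
422.0 [[11, 18], [9, 60], [-25, 60], [-31, 77], [-48, 87], [-92, 43], [-73, 25], [-35, 49], [-29, 17]]
66.0 [[126, 102], [122, 120], [31, 104]]
[[ 27  40  47  45  47  45  47  44  45  45  43  44  44  45  45  45]
 [ 21  47  46  46  46  53 138 175 169 166 162 135 112  89  45  43]
 [ 33  47  47  46  45  68 140 178 175 175 176 177 177 157  44  44]
 [ 38  49  48  48  48  77 161 178 176 176 176 175 176 134  43  44]
 [ 44  47  54  66  53  86 173 178 178 175 176 175 174  98  45  45]
 [ 45  85 151 151 123 104 127 159 173 170 172 177 175  89  44  45]
 [115 160 139 127 154 159 116  64  57  61  67  75  63  46  45  48]
 [ 80 118 139 157 153 136 133 110  48  40  42  46  46  47  46  46]
 [ 26  53  80 127 134 133 133 135 112  47  47  46  47  45  45  44]
 [ 25  20  52  73 120 133 132 132 132  91  45  47  52  44  45  46]
 [ 49  44  25  54  77 131 133 133 135 131  78 121 176 167 123  66]
 [ 50  48  49  40  51  78 129 135 133  94  89 173 179 178 179 181]
 [ 49  49  49  47  50  44  76 124  72  61 151 180 177 178 178 177]]
```

```bash
python3 -c "
from rig import manip
print(manip.sign_off(), manip.get_time())"
```

```text
the job is handed in; nothing more can be done
the job is handed in; nothing more can be done
```

I handed the job in at about 43 s: the cartons were poured into the bin off the rim, the empty tray was released level near the mat's centre, and the bottle and jar had not moved. No verdict came back, the carton count in the bin is from image analysis, and I viewed 11 pictures, one over the limit of 10.

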